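# Start the resin curing cycle

## Task

Start the cure of the resin coaster in this order: first switch on the fume extractor by pressing the ridged, raised end of its rocker right down, then press the small square key on the curing lamp fully down so that it stays down, and last press the long bar key on the lamp fully down and let it spring back up. These are only pressed: do not pick up or shift the lamp or the extractor, do not press the big round cancel key, and leave the coaster, jar, cup and bottle alone.

Things in the scene. Friction and masses are not known exactly. Their poses are not given: they have to be found in the camera images.
- extractor: Fume extractor: loose grey box 160 x 160 mm, 110 mm high, 2.5 kg, turned any way; origin at the centre of its underside, z up, round grille on its -x face. A black plinth (46 mm along x, 82 mm along y, top 118 mm above the table) in the middle of its top carries the rocker, which pivots about a line along x over the centre: ON end (two cross ridges) towards +y, OFF end towards -y.
- rocker (a joint): White plastic rocker (black ridges) on the extractor, 34 mm wide (x), 68 mm long (y), two flat halves meeting at 0.36 rad. 0 rad = off (ON half slopes up, its end 20 mm above the plinth); 0.36 = fully on (ON half level, 9 mm above the plinth). Starts off, 0 to 0.05. Friction hinge, no spring: about 4 N at the middle of a half turns it and it stays where it is left.
- rocker_press (a point): The point to press: on the top face of the rocker's ON half, on its midline, 21 mm from the pivot. It moves with the rocker: about 134 mm above the table when off, 127 mm when fully on.
- lamp: Curing lamp: loose white tunnel-shaped housing, 0.9 kg, 160 mm (x) by 260 mm (y), 100 mm high; origin at the centre of its underside, z up. Tunnel 200 mm wide, 75 mm high, along x. On top, in a row at x = -15 mm, three white keys in black bezels (bezel top 112 mm, key tops 122 mm above the table): square at y = 0, long bar at y = +80, big round at y = -80 mm.
- latch (a joint): Travel of the square latching key, 26 x 26 mm, in m: 0 up, 0.006 fully down. Starts up (0 to 0.001). It needs about 4 N and stays where it is pushed.
- latch_top (a point): Centre of the top face of the square key; moves down with it.
- start (a joint): Travel of the long bar start key, 28 mm (lamp x) by 65 mm (lamp y), in m: 0 up, 0.006 fully down. Sprung: moves from 1.5 N, fully down at 5 N, comes back up when released.
- start_top (a point): Centre of the top face of the bar key; moves down with it.
- cancel (a joint): Travel of the big round cancel key, 44 mm across, in m: 0 up, 0.006 fully down; sprung like the start key. Not to be pressed.
- cancel_top (a point): Centre of the top face of the round cancel key.
- coaster: Amber resin coaster with pressed flowers on a white backing board 140 x 100 mm, 14 mm high over all, loose, lying partly in the lamp's tunnel; origin at the centre of its underside.
- jar: Small closed amber glass jar, 44 mm across, 65 mm high, standing between the extractor and the lamp; origin at the centre of its underside.
- cup: Clear plastic mixing cup, 84 mm across the rim, 105 mm high, behind the machines; origin at the centre of its underside.
- bottle: Amber bottle with a blue cap, 68 mm across, 160 mm high, behind the machines at the left (+y); origin at the centre of its underside.
Things that resemble listed ones, but are neither listed nor needed, are in the scene too. What is shaped like the extractor but green is not meant.

How it is judged:
By the outcome, as a careful person would: the job done as asked, in the order asked, and still so for the second after the job is handed in, with the robot touching nothing.
It also fails if it takes over 48 s, if anything falls off the work surface, if the arm or the gripper's body presses on something with over 40 N, if the wrist force passes 120 N, or if a joint passes its speed limit or range.

## Robot

A 6-joint arm with a two-finger parallel gripper is mounted at the origin on the work surface. World frame = base frame: x ahead of the robot, y to its left, z up, the work surface at z = 0. Lengths are in m, angles in degrees, forces in N, time in s.
With the tool pointing down it reaches from about 0.3 to 0.75 m from the base axis. Payload 8.5 kg.
Tool frame: the origin (TCP) lies midway between the tips of the shut fingers; the grasp point (between the pads) lies 19 mm behind it; z points along the fingers, y is the line along which they close (so a half turn about z gives the same grasp; the last joint's range is limited). The gripper opens to 85 mm and grips with 20 to 120 N. Pads are 22 mm wide; open, the fingers measure 114 mm over their backs; the gripper's body (76 mm by 85 mm) begins 54 mm behind the grasp point. The pads swing forward as they close: fully open they stand 13 mm farther back than shut.
Start: joints at [-81.205, 21.807, 74.336, -0, 83.858, -12.336], TCP at [0.198, -0.513, 0.231] pointing down, gripper open.
Joint ranges: [-178.18, 178.18], [-50.72, 133.34], [12.68, 142.11], [-81.47, 261.47], [9.98, 163.14], [-165.26, 165.26]. Speed limits (degrees/s): [136.94, 136.94, 180, 180, 180, 180].

## Interface

Orientations are given as a 3x3 rotation matrix whose columns are the frame's x, y, z axes.
In Python, from rig import env gives the robot as it stands. The module is installed in compiled form; this text tells all that it offers.
- The arm moves only by the tool jog_arm, never from a script. Its argument "targets" is a list of rows, each a list of 6 numbers: the shift along the tool's x, y, z in cm, then the turn, a rotation vector about the tool's x, y, z in degrees. A call has 1 to 8 rows; each row is the pose to reach, as a shift and turn from the pose commanded when the call began, along the tool's axes at that moment; what a row does not reach only later rows make up. A row lasts 1/12 s, in which the tool goes at most 41.7 mm and 7.16 degrees, less where a joint would pass 70% of its speed; a pose out of reach is approached as far as the arm can. A call with a gripper value outside its range is refused whole. "hand" is the opening, from 0 (shut) to 1 (fully open), set as the call begins (left out, the last holds). The fingers move at their own pace and stop on an object; "newtons" is the grip in N (left out, the last holds). Time passes only in rows, so rows that repeat a pose let the fingers close. It gives the time, the measured TCP pose, the force, the opening and the grip force at its end, in the units of the state.
- env.observe(): the state, without advancing time (a new reading comes with each control period).
- env.get_image(name): name is "side" or "top"; returns a dict with "frame" (400x640x3 uint8, red, green, blue), "depth" (400x640 float32, m along the optical axis (not along the pixel's ray), 0 where there is no reading), "fovy" (degrees; the focal length in pixels is half the picture's height over the tangent of half this angle, whatever the lens; pixels are square), "cx", "cy" (the principal point, pixels), "cam_to_world" (4x4, takes a point from camera to world coordinates). Camera axes: x right, y down, z forward; pixel columns grow to the right and rows downward; lengths in m; the calibration is good to about 2 mm. A picture is of the moment at which its call begins.
- env.close_job(): hands the job in; it is judged then, once.
Trained networks look in the newest picture that a camera, given by its name, has taken for a name from the list of things; names that differ only in an ending like _2 or _b are one class to them, and where a whole thing is asked for, a point or a joint stands for the part that bears it (a point fixed in the world has none). Each returns a list of dicts, best first, with "score" (0 to 1); they miss things now and then, are a little off and sometimes report something else, mostly with a low value. They report only what shows in the picture. A call takes as long as a camera call. They do not tell look-alikes from the thing itself.
- env.regions_of(camera, target): "pixels" (400x640 bool, what is visible of it) and "point" ([row, column] in pixels, amid what is visible of it).
The state is a dict: "time_s": time; "q": joint angles; "qvel": joint speeds; "joint_efforts": joint torques, N m; "position": TCP position; "tool_rot": TCP orientation; "ft_force": force on the tool from outside, world axes, zero at the start; "wrist_torque": the same for the moment, N m; "grip_width": finger opening in m; "gripper_force": force on a finger pad.
Only numpy, scipy, OpenCV 4.12 (cv2) and the standard library are available. Lean on these libraries where they do the work, as an engineer would, in place of code of your own. Each camera call takes 0.05 s, during which the arm holds its last target. There are 200 camera calls.

## Working session

There is one attempt and no reset: what is moved stays moved. The work goes in short steps, Python scripts to look and compute and a tool call to move; the robot and the scene stay as the last step left them, time stands still between calls to the robot, and variables do not carry over. Pictures are saved under pics/ and viewed, at most 10 in all, crops included, and the job is handed in when it is done.

Besides the shell and the picture viewer there is one more tool, called after "Emit:" as name([rows], argument=value, ...), one row to a line, values as JSON. jog_arm: Moves the arm, as the interface text tells. Its arguments: {"type":"object","properties":{"targets":{"type":"array","items":{"type":"array","items":{"type":"number"}}},"hand":{"type":"number"},"newtons":{"type":"number"}},"required":["targets"]}

```bash
mkdir -p pics
cat > h.py <<'E'
import numpy as np, cv2
from rig import env
def cloud(im):
    f=200/np.tan(np.radians(im["fovy"])/2); d=im["depth"]
    v,u=np.mgrid[:400,:640]
    P=np.stack([(u-im["cx"])/f*d,(v-im["cy"])/f*d,d],-1)
    T=np.array(im["cam_to_world"]); W=P@T[:3,:3].T+T[:3,3]
    W[d==0]=np.nan
    return W
E
python3 - <<'E'
from h import *
for c in("top","side"):
    im=env.get_image(c); cv2.imwrite(f"pics/{c}0.png",im["frame"][...,::-1]); W=cloud(im); np.save(c+".npy",W)
    for n in("extractor","rocker","rocker_press","lamp","latch_top","start_top","cancel_top"):
        for r in env.regions_of(c,n)[:3]:
            p=r["pixels"]; print(c,n,round(r["score"],2),np.round(r["point"]),p.sum(),np.nanmedian(W[p],0).round(3))
s=env.observe(); print(s["time_s"],s["tool_rot"],s["position"])
E
```

```text
top extractor 0.71 [319. 198.] 5258 [0.249 0.26  0.11 ]
top extractor 0.67 [203. 216.] 4794 [0.526 0.237 0.11 ]
top rocker 0.84 [317. 198.] 436 [0.248 0.267 0.128]
top rocker_press 0.98 [196. 215.] 417 [0.533 0.244 0.128]
top rocker_press 0.6 [322. 196.] 500 [0.249 0.268 0.128]
top lamp 0.67 [210. 403.] 7130 [ 0.524 -0.218  0.101]
top cancel_top 0.48 [226. 428.] 273 [ 0.466 -0.271  0.122]
side extractor 0.97 [262. 251.] 6871 [0.503 0.276 0.109]
side extractor 0.57 [347. 351.] 9415 [0.232 0.3   0.11 ]
side extractor 0.27 [242. 247.] 520 [0.526 0.252 0.128]
side rocker 0.73 [328. 352.] 791 [0.243 0.275 0.128]
side rocker 0.61 [240. 249.] 523 [0.526 0.252 0.128]
side rocker 0.55 [219. 330.] 418 [0.473 0.02  0.045]
side rocker_press 0.9 [328. 351.] 800 [0.244 0.275 0.128]
side rocker_press 0.63 [240. 249.] 521 [0.526 0.252 0.128]
side rocker_press 0.2 [146. 368.] 83 [ 0.509 -0.201  0.121]
side lamp 0.93 [158. 365.] 4428 [ 0.518 -0.191  0.1  ]
side latch_top 0.64 [242. 248.] 492 [0.524 0.252 0.128]
side start_top 0.75 [149. 338.] 194 [ 0.559 -0.139  0.122]
side start_top 0.23 [146. 394.] 125 [ 0.461 -0.262  0.122]
side cancel_top 0.25 [156. 364.] 4604 [ 0.518 -0.193  0.1  ]
0.8 [[ 9.32748089e-01  3.60528782e-01  2.00521002e-05]
 [ 3.60528782e-01 -9.32748089e-01 -1.17720366e-05]
 [ 1.44594001e-05  1.82097039e-05 -1.00000000e+00]] [ 0.19828232 -0.51300967  0.23132405]
```

View pics/top0.png

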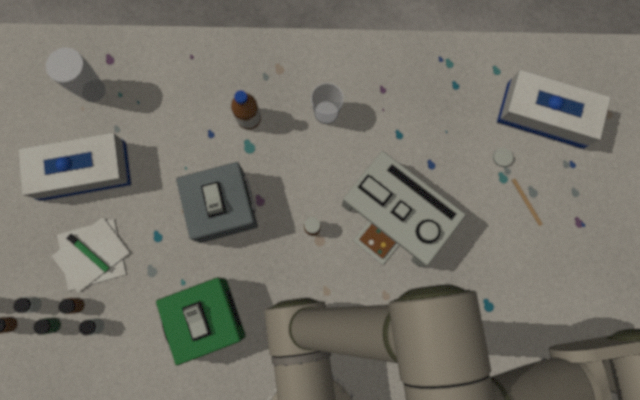

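View pics/side0.png

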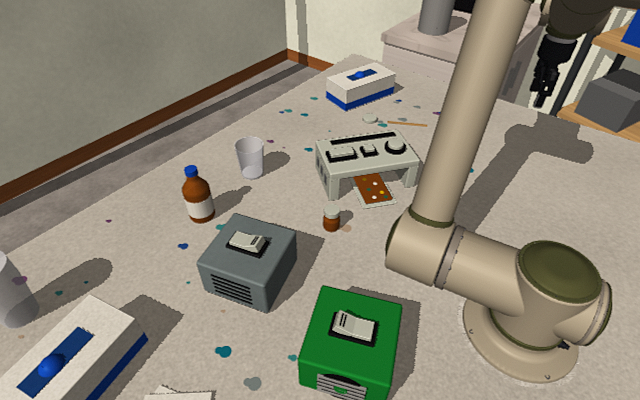

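The top picture shows the grey extractor at about (203,216), the green decoy at (320,198), and the lamp at (210,403), with its bar key at (189,375), square key at (210,401) and round key at (231,428). The side picture shows the grey extractor's grille facing +y, so its ON end should point to about +x. I'll check that next.

Run:
```python
from h import *
out=[]
for c,b in(("top",(150,260,165,275)),("side",(205,285,190,310))):
    im=cv2.imread(f"pics/{c}0.png"); a=im[b[0]:b[1],b[2]:b[3]]; out.append(cv2.resize(a,(390,390),interpolation=cv2.INTER_CUBIC))
cv2.imwrite("pics/crop.png",np.hstack(out))
for c in("top","side"):
    W=np.load(c+".npy"); 
    # extractor top + rocker
    near=np.hypot(W[...,0]-.526,W[...,1]-.245)<.13
    t=W[near&(abs(W[...,2]-.11)<.004)]
    r=cv2.minAreaRect((t[:,:2]*1000).astype(np.float32)); print(c,"ext",r)
    k=W[near&(W[...,2]>.1235)&(W[...,2]<.15)]
    r=cv2.minAreaRect((k[:,:2]*1000).astype(np.float32)); print(c,"rocker",r,len(k))
    m=k[:,:2].mean(0); d=k[:,:2]-m; w,v=np.linalg.eigh(d.T@d); ax=v[:,1]*np.sign(v[0,1]); s=d@ax; print(m,ax)
    for lo in np.arange(-.04,.04,.008):
        q=(s>=lo)&(s<lo+.008)
        if q.any(): print(round(lo+.004,3),np.median(k[q,2]).round(4),q.sum())
    nl=np.hypot(W[...,0]-.515,W[...,1]+.2)<.19
    t=W[nl&(abs(W[...,2]-.1)<.004)]
    print(c,"lamp",cv2.minAreaRect((t[:,:2]*1000).astype(np.float32)))
    km=(nl&(abs(W[...,2]-.122)<.004)).astype(np.uint8)
    n,l,st,ce=cv2.connectedComponentsWithStats(km)
    for i in range(1,n):
        if st[i,4]>15: q=W[l==i]; print("key",st[i],q.mean(0).round(4),np.round(cv2.minAreaRect((q[:,:2]*1000).astype(np.float32))[1]))
```

```text
top ext ((533.2792358398438, 244.7051544189453), (159.37899780273438, 159.52781677246094), 16.208877563476562)
top rocker ((533.155517578125, 246.45181274414062), (69.6030502319336, 37.65925598144531), 16.04976463317871) 392
[0.53193812 0.24428177] [0.95886561 0.28386043]
-0.036 0.1264 4
-0.028 0.1339 59
-0.02 0.1352 49
-0.012 0.1331 43
-0.004 0.1292 45
0.004 0.1266 40
0.012 0.1276 44
0.02 0.1269 44
0.028 0.1274 46
0.036 0.127 18
top lamp ((526.8853149414062, -218.35858154296875), (259.4234619140625, 161.1090545654297), 51.954750061035156)
key [363 177  27  25 274] [ 0.5639 -0.1468  0.1221] [65. 30.]
key [395 203  15  14 103] [ 0.5151 -0.209   0.1215] [26. 27.]
key [420 221  19  19 242] [ 0.4659 -0.2718  0.1221] [43. 42.]
side ext ((529.2164916992188, 249.13584899902344), (159.2347869873047, 159.56040954589844), 16.416658401489258)
side rocker ((529.0642700195312, 249.09361267089844), (69.00863647460938, 36.32838439941406), 15.99323558807373) 452
[0.52608433 0.24987978] [0.97160434 0.23661149]
-0.036 0.1241 1
-0.028 0.1314 87
-0.02 0.1365 52
-0.012 0.1333 45
-0.004 0.1302 46
0.004 0.1277 42
0.012 0.1272 53
0.02 0.1275 45
0.028 0.1271 51
0.036 0.1272 30
side lamp ((523.491455078125, -214.38372802734375), (259.8445129394531, 164.80426025390625), 51.68399429321289)
key [388 139  15  10 117] [ 0.4612 -0.2651  0.1222] [39. 41.]
key [363 144  11   7  57] [ 0.5108 -0.2036  0.1216] [25. 25.]
key [329 146  25  11 166] [ 0.5598 -0.1403  0.122 ] [65. 32.]
```

View pics/crop.png

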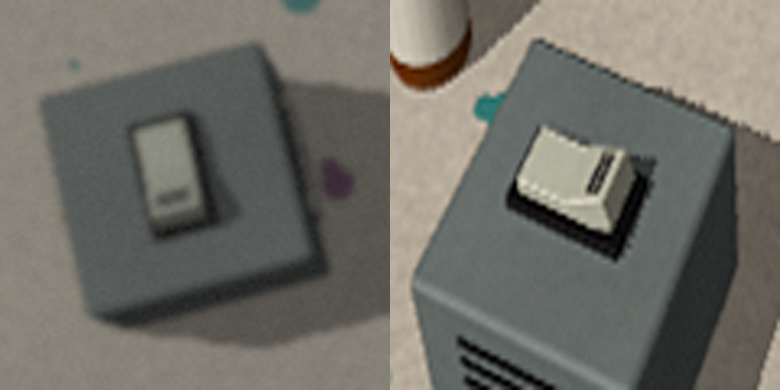

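The ridges and the high end both face the robot, on the −x side. The slatted vent I saw isn't the round grille, so the two fit. Averaging both cameras gives these targets:

| Target | x (m) | y (m) |
|---|---|---|
| Rocker press | 0.511 | 0.241 |
| Square key | 0.513 | −0.207 |
| Bar key | 0.562 | −0.1435 |

I'll shut the fingers and cross over at z = 0.23.

Emit:
jog_arm([
  [3.5,-3.7,0,0,0,0],
  [7,-7.4,0,0,0,0],
  [10,-10.5,0,0,0,0],
  [13,-13.6,0,0,0,0],
  [16,-16.8,0,0,0,0],
  [19,-19.9,0,0,0,0],
  [22,-23,0,0,0,0],
  [22,-23,0,0,0,0],
], hand=0, newtons=20)

```text
time_s: 1.47
position: [0.3207, -0.2163, 0.2315]
tool_rot: [[0.933, 0.361, 0.0], [0.361, -0.933, 0.0], [0.001, -0.0, -1.0]]
ft_force: [0.1, -0.1, -0.1]
grip_width: -0.0001
gripper_force: 0.0
```

Emit:
jog_arm([
  [3,-3.1,0,0,0,0],
  [6,-6.3,0,0,0,0],
  [9,-9.4,0,0,0,0],
  [12,-12.6,0,0,0,0],
  [15,-15.7,0,0,0,0],
  [18,-18.9,0,0,0,0],
  [21,-22,0,0,0,0],
  [22,-23,0,0,0,0],
])

```text
time_s: 2.13
position: [0.4434, 0.078, 0.2315]
tool_rot: [[0.932, 0.362, 0.001], [0.362, -0.932, 0.0], [0.001, -0.0, -1.0]]
ft_force: [0.6, -1.8, 0.1]
grip_width: 0.0
gripper_force: 0.0
```

```bash
cat > go.py <<'E'
import sys
from h import *
# goal x y z (m), heading of tool x (deg)
g=np.array([float(a) for a in sys.argv[1:4]]); s=env.observe(); R=np.array(s["tool_rot"])
a=np.degrees(np.arctan2(R[1,0],R[0,0]))
print("t",round(s["time_s"],2),"pos",np.round(s["position"],4),"shift cm",((g-s["position"])@R*100).round(2),"turn z",round(a-float(sys.argv[4]),1),"tilt",R[:,2].round(3),"F",np.round(s["ft_force"],1),s["grip_width"])
E
python3 go.py .511 .2414 .155 16.1
```

```text
t 2.13 pos [0.4434 0.078  0.2315] shift cm [ 12.21 -12.78   7.66] turn z 5.2 tilt [ 0.001  0.    -1.   ] F [ 0.6 -1.8  0.1] 3.11731342508651e-05
```

Emit:
jog_arm([
  [2.5,-2.6,0,0,0,1],
  [5,-5.2,0,0,0,2],
  [7.5,-7.8,0,0,0,3],
  [10,-10.4,1,0,0,4],
  [12.2,-12.8,3,0,0,5],
  [12.2,-12.8,5.5,0,0,5],
  [12.2,-12.8,7.4,0,0,5],
  [12.2,-12.8,7.4,0,0,5],
])

```text
time_s: 2.8
position: [0.5088, 0.2382, 0.1535]
tool_rot: [[0.96, 0.279, -0.007], [0.279, -0.96, -0.002], [-0.007, -0.0, -1.0]]
ft_force: [0.1, 0.0, -0.2]
grip_width: -0.0001
gripper_force: 0.0
```

```bash
python3 go.py .511 .2414 .127 16.1
python3 - <<'E'
from h import *
o=[]
for c,b in(("top",(150,260,165,275)),("side",(200,290,190,310))):
    im=env.get_image(c)["frame"][...,::-1]; o.append(cv2.resize(im[b[0]:b[1],b[2]:b[3]],(390,390),interpolation=cv2.INTER_CUBIC))
cv2.imwrite("pics/c2.png",np.hstack(o))
E
```

```text
t 2.8 pos [0.5088 0.2382 0.1535] shift cm [ 0.32 -0.25  2.65] turn z 0.1 tilt [-0.007 -0.002 -1.   ] F [ 0.1  0.  -0.2] -5.714870405328065e-05
```

View pics/c2.png

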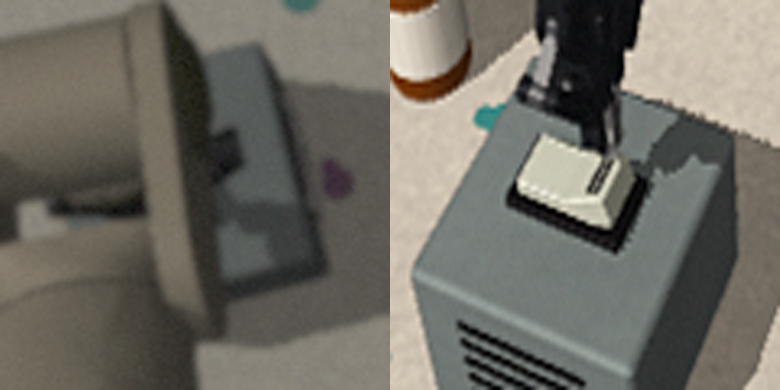

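The fingertips hang just above the ridged end, seen at crop (605,150) in the side view. I'll let the arm settle, then press in steps.

Emit:
jog_arm([
  [0,0,0,0,0,0],
  [0,0,0.5,0,0,0],
  [0,0,1,0,0,0],
  [0,0,1,0,0,0],
  [0,0,1,0,0,0],
])

```text
time_s: 3.32
position: [0.5104, 0.2379, 0.1473]
tool_rot: [[0.961, 0.278, -0.0], [0.278, -0.961, -0.0], [-0.0, -0.0, -1.0]]
ft_force: [0.1, 0.0, 0.7]
grip_width: -0.0001
gripper_force: 0.0
```

```bash
python3 go.py .511 .2414 .127 16.1
```

```text
t 3.32 pos [0.5104 0.2379 0.1473] shift cm [ 0.15 -0.32  2.03] turn z 0.0 tilt [-0. -0. -1.] F [0.1 0.  0.7] -8.615153118410733e-05
```

Emit:
jog_arm([
  [0.1,-0.3,0,0,0,0],
  [0.1,-0.3,0.4,0,0,0],
  [0.1,-0.3,0.8,0,0,0],
  [0.1,-0.3,1.2,0,0,0],
  [0.1,-0.3,1.5,0,0,0],
  [0.1,-0.3,1.7,0,0,0],
  [0.1,-0.3,1.7,0,0,0],
])

```text
time_s: 3.9
position: [0.5104, 0.2411, 0.1298]
tool_rot: [[0.961, 0.278, -0.001], [0.278, -0.961, -0.0], [-0.001, -0.0, -1.0]]
ft_force: [0.0, 0.2, -0.1]
grip_width: -0.0002
gripper_force: 0.0
```

Emit:
jog_arm([
  [0,0,0.1,0,0,0],
  [0,0,0.2,0,0,0],
  [0,0,0.3,0,0,0],
  [0,0,0.3,0,0,0],
])

```text
time_s: 4.23
position: [0.5105, 0.2411, 0.1272]
tool_rot: [[0.961, 0.278, -0.0], [0.278, -0.961, -0.0], [-0.0, 0.0, -1.0]]
ft_force: [-0.8, 0.5, 2.6]
grip_width: -0.0003
gripper_force: 0.8
```

Emit:
jog_arm([
  [0,0,0.1,0,0,0],
  [0,0,0.2,0,0,0],
  [0,0,0.2,0,0,0],
])

```text
time_s: 4.48
position: [0.5106, 0.2412, 0.1268]
tool_rot: [[0.961, 0.278, 0.001], [0.278, -0.961, 0.0], [0.001, 0.0, -1.0]]
ft_force: [-7.2, -2.7, 15.1]
grip_width: -0.0001
gripper_force: 7.7
```

Emit:
jog_arm([
  [0,0,0.1,0,0,0],
  [0,0,0.2,0,0,0],
  [0,0,0.2,0,0,0],
])

```text
time_s: 4.73
position: [0.5106, 0.2412, 0.1266]
tool_rot: [[0.961, 0.278, 0.003], [0.278, -0.961, 0.0], [0.003, 0.001, -1.0]]
ft_force: [-12.4, -3.9, 29.4]
grip_width: -0.0002
gripper_force: 14.7
```

The rocker is on its stop at z ≈ 0.127 with 29 N. I'll retract and check it.

Emit:
jog_arm([
  [0,0,-0.6,0,0,0],
  [0,0,-2,0,0,0],
  [0,0,-4.5,0,0,0],
  [0,0,-7.5,0,0,0],
  [0,3,-8.5,0,0,0],
  [0,7,-8.5,0,0,0],
  [0,11,-8.5,0,0,0],
  [0,15,-8.5,0,0,0],
])

```text
time_s: 5.4
position: [0.5528, 0.0957, 0.2084]
tool_rot: [[0.96, 0.279, 0.001], [0.279, -0.96, -0.0], [0.001, 0.0, -1.0]]
ft_force: [0.4, 0.7, 0.2]
grip_width: 0.0003
gripper_force: 0.0
```

```bash
python3 - <<'E'
from h import *
for c in("side","top"):
    im=env.get_image(c); W=cloud(im)
    near=np.hypot(W[...,0]-.531,W[...,1]-.247)<.13
    t=W[near&(abs(W[...,2]-.11)<.004)]
    print(c,cv2.minAreaRect((t[:,:2]*1000).astype(np.float32)))
    k=W[near&(W[...,2]>.1235)&(W[...,2]<.15)]
    s=(k[:,:2]-[.531,.247])@np.array([.961,.276])
    for lo in np.arange(-.04,.04,.01):
        q=(s>=lo)&(s<lo+.01)
        if q.any(): print(round(lo+.005,3),np.median(k[q,2]).round(4),q.sum())
    if c=="side": cv2.imwrite("pics/c3.png",cv2.resize(im["frame"][205:285,190:310,::-1],(480,320),interpolation=cv2.INTER_CUBIC))
E
python3 go.py .513 -.207 .2 51.9
```

```text
side ((529.3704833984375, 249.09742736816406), (159.73934936523438, 160.06948852539062), 16.30800437927246)
-0.035 0.1267 38
-0.025 0.1273 65
-0.015 0.1272 61
-0.005 0.127 61
0.005 0.1298 79
0.015 0.1331 79
0.025 0.1361 76
0.035 0.13 3
top ((533.6211547851562, 244.84286499023438), (158.68814086914062, 159.3948516845703), 16.09540557861328)
-0.035 0.1273 10
-0.025 0.1277 33
-0.015 0.1276 41
-0.005 0.1276 43
0.005 0.1292 60
0.015 0.1322 64
0.025 0.1362 64
0.035 0.1358 20
t 5.5 pos [0.554  0.0923 0.2079] shift cm [-12.1   27.68   0.82] turn z -36.1 tilt [ 0.001 -0.001 -1.   ] F [-0.4 -0.   0.2] -0.00010511106694564575
```

View pics/c3.png

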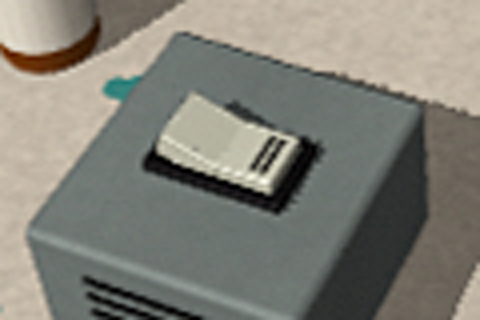

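The picture shows the ridged half, at crop (270,155), now level. The rocker is fully on and the extractor hasn't shifted. Next is the lamp's square key.

Emit:
jog_arm([
  [-1.5,3.4,0,0,0,-4],
  [-3,6.9,0,0,0,-9],
  [-4.5,10.3,0,0,0,-14],
  [-6,13.8,0,0,0,-19],
  [-7.5,17.2,0,0,0,-24],
  [-9,20.7,0,0,0,-29],
  [-10.5,24,0,0,0,-34],
  [-12.1,27.5,0,0,0,-36],
])

```text
time_s: 6.17
position: [0.5123, -0.2018, 0.2082]
tool_rot: [[0.61, 0.793, 0.001], [0.793, -0.61, 0.0], [0.0, 0.0, -1.0]]
ft_force: [1.1, 0.8, 0.9]
grip_width: -0.0001
gripper_force: 0.0
```

Emit:
jog_arm([
  [0,0,0,0,0,0],
  [0,0,0,0,0,0],
  [0,0,0,0,0,0],
])

```text
time_s: 6.42
position: [0.5126, -0.2, 0.2081]
tool_rot: [[0.614, 0.789, -0.0], [0.789, -0.614, 0.001], [0.0, -0.0, -1.0]]
ft_force: [-0.8, 0.3, 0.3]
grip_width: -0.0003
gripper_force: 0.0
```

```bash
python3 go.py .513 -.207 .122 51.9
```

```text
t 6.42 pos [ 0.5126 -0.2     0.2081] shift cm [-0.53  0.46  8.61] turn z 0.2 tilt [-0.     0.001 -1.   ] F [-0.8  0.3  0.3] -0.0002730925803170962
```

Emit:
jog_arm([
  [-0.5,0.5,0,0,0,0],
  [-0.5,0.5,2,0,0,0],
  [-0.5,0.5,4,0,0,0],
  [-0.5,0.5,6,0,0,0],
  [-0.5,0.5,7,0,0,0],
  [-0.5,0.5,7.5,0,0,0],
  [-0.5,0.5,7.5,0,0,0],
  [-0.5,0.5,7.5,0,0,0],
])

```text
time_s: 7.08
position: [0.5139, -0.2076, 0.1341]
tool_rot: [[0.613, 0.79, 0.001], [0.79, -0.613, -0.001], [0.0, 0.001, -1.0]]
ft_force: [0.1, -0.8, -0.1]
grip_width: 0.0001
gripper_force: 0.0
```

```bash
python3 go.py .513 -.207 .122 51.9;python3 - <<'E'
from h import *
im=env.get_image("side"); cv2.imwrite("pics/c4.png",cv2.resize(im["frame"][105:195,310:430,::-1],(640,480),interpolation=cv2.INTER_CUBIC))
E
```

```text
t 7.08 pos [ 0.5139 -0.2076  0.1341] shift cm [-0.01 -0.11  1.21] turn z 0.3 tilt [ 0.001 -0.001 -1.   ] F [ 0.1 -0.8 -0.1] 0.00013679523055777347
```

View pics/c4.png

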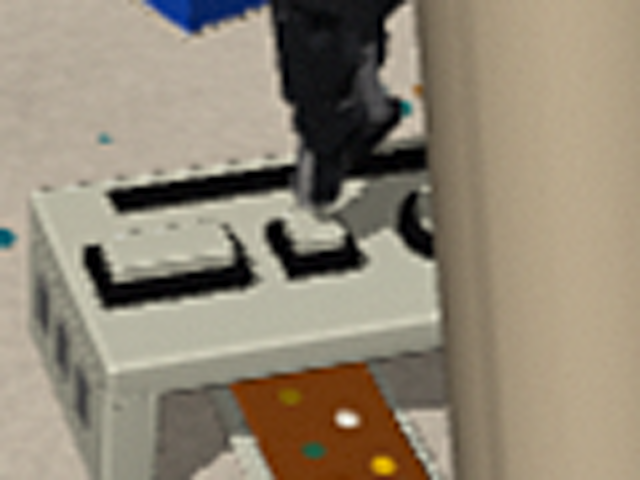

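The fingertips are over the square key, at crop (315,230). I'll press it in small steps.

Emit:
jog_arm([
  [0,-0.1,0.5,0,0,0],
  [0,-0.1,1,0,0,0],
  [0,-0.1,1.3,0,0,0],
  [0,-0.1,1.6,0,0,0],
  [0,-0.1,1.8,0,0,0],
  [0,-0.1,1.8,0,0,0],
])

```text
time_s: 7.63
position: [0.5125, -0.207, 0.116]
tool_rot: [[0.614, 0.789, 0.0], [0.789, -0.614, -0.0], [0.0, 0.0, -1.0]]
ft_force: [-2.8, 1.0, 7.8]
grip_width: 0.0
gripper_force: 4.3
```

Emit:
jog_arm([
  [0,0,0.1,0,0,0],
  [0,0,0.2,0,0,0],
  [0,0,0.2,0,0,0],
])

```text
time_s: 7.88
position: [0.5126, -0.2071, 0.1158]
tool_rot: [[0.614, 0.79, 0.002], [0.79, -0.614, -0.001], [-0.0, 0.002, -1.0]]
ft_force: [-7.2, 4.3, 23.7]
grip_width: -0.0001
gripper_force: 11.8
```

It bottomed at z = 0.116 with 24 N. I'll retract and move 80 mm along the row to the bar key.

Emit:
jog_arm([
  [0,0,-0.5,0,0,0],
  [0,0,-1.7,0,0,0],
  [0,0,-3.5,0,0,0],
  [2,0,-4,0,0,0],
  [5,0,-4,0,0,0],
  [8,0,-4,0,0,0],
  [8,0,-4,0,0,0],
  [8,0,-4,0,0,0],
])

```text
time_s: 8.55
position: [0.5621, -0.1429, 0.1529]
tool_rot: [[0.612, 0.791, -0.0], [0.791, -0.612, 0.0], [-0.0, -0.0, -1.0]]
ft_force: [-0.1, 1.0, -0.5]
grip_width: -0.0001
gripper_force: 0.0
```

```bash
python3 go.py .562 -.1435 .122 51.9;python3 - <<'E'
from h import *
o=[]
for c,cm in (("side",(.5108,-.2036)),("top",(.5151,-.209))):
    im=env.get_image(c); W=cloud(im)
    q=W[np.hypot(W[...,0]-cm[0],W[...,1]-cm[1])<.009]; print(c,"square z",np.nanmedian(q[:,2]),len(q))
    t=W[(np.hypot(W[...,0]-.525,W[...,1]+.216)<.19)&(abs(W[...,2]-.1)<.004)]
    print(cv2.minAreaRect((t[:,:2]*1000).astype(np.float32)))
    if c=="side": cv2.imwrite("pics/c5.png",cv2.resize(im["frame"][105:195,310:430,::-1],(640,480),interpolation=cv2.INTER_CUBIC))
E
```

```text
t 8.55 pos [ 0.5621 -0.1429  0.1529] shift cm [-0.05  0.03  3.09] turn z 0.4 tilt [-0.  0. -1.] F [-0.1  1.  -0.5] -0.00013340165499395667
side square z 0.11401833906702108 39
((540.059814453125, -191.25241088867188), (202.8846893310547, 160.36744689941406), 51.8400764465332)
top square z nan 0
((526.4879760742188, -218.490478515625), (259.20697021484375, 160.28518676757812), 52.51963424682617)
  return np.nanmean(a, axis, out=out, keepdims=keepdims)
```

View pics/c5.png

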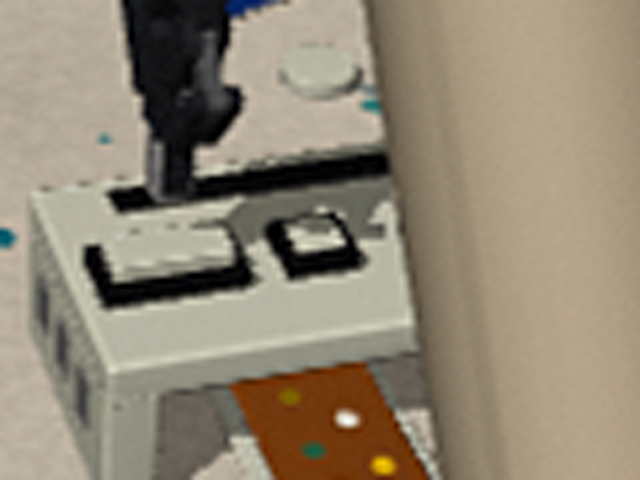

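The square key, at crop (315,235), stays down and the lamp hasn't moved. The tip is above the bar key, so I'll press it now.

Emit:
jog_arm([
  [0,0,1.2,0,0,0],
  [0,0,2.4,0,0,0],
  [0,0,3,0,0,0],
  [0,0,3.4,0,0,0],
  [0,0,3.7,0,0,0],
  [0,0,3.8,0,0,0],
  [0,0,3.8,0,0,0],
])

```text
time_s: 9.23
position: [0.5614, -0.1446, 0.1162]
tool_rot: [[0.614, 0.789, 0.0], [0.789, -0.614, -0.001], [-0.001, 0.001, -1.0]]
ft_force: [-2.5, -1.1, 5.1]
grip_width: -0.0004
gripper_force: 2.4
```

Emit:
jog_arm([
  [0,0,0.1,0,0,0],
  [0,0,0.2,0,0,0],
  [0,0,0.2,0,0,0],
])

```text
time_s: 9.48
position: [0.5616, -0.1445, 0.1158]
tool_rot: [[0.614, 0.789, 0.002], [0.789, -0.614, -0.002], [-0.0, 0.002, -1.0]]
ft_force: [-7.2, 0.7, 16.9]
grip_width: -0.0
gripper_force: 8.4
```

The bar key is fully down at 17 N. I'll release it, retract clear and check the final state.

Emit:
jog_arm([
  [0,0,-0.5,0,0,0],
  [0,0,-1.7,0,0,0],
  [0,0,-4,0,0,0],
  [0,0,-7,0,0,0],
  [0,0,-10,0,0,0],
  [-3,-3,-11,0,0,0],
  [-5,-5,-11,0,0,0],
  [-5,-5,-11,0,0,0],
])

```text
time_s: 10.15
position: [0.488, -0.1527, 0.2247]
tool_rot: [[0.615, 0.789, 0.0], [0.789, -0.615, -0.001], [-0.0, 0.001, -1.0]]
ft_force: [0.9, -0.5, -0.4]
grip_width: 0.0
gripper_force: 0.0
```

Emit:
jog_arm([
  [-2,-2,0,0,0,0],
  [-4,-4,0,0,0,0],
  [-6,-6,0,0,0,0],
  [-8,-8,0,0,0,0],
  [-10,-10,0,0,0,0],
  [-10,-10,0,0,0,0],
  [-10,-10,0,0,0,0],
])

```text
time_s: 10.73
position: [0.351, -0.1707, 0.2239]
tool_rot: [[0.615, 0.788, 0.002], [0.788, -0.615, -0.001], [0.0, 0.002, -1.0]]
ft_force: [-0.0, 0.5, -0.8]
grip_width: 0.0001
gripper_force: 0.0
```

```bash
python3 go.py .562 -.1435 .122 51.9;python3 - <<'E'
from h import *
im=env.get_image("side"); W=cloud(im)
for n,cm in (("square",(.5108,-.2036)),("bar",(.5598,-.1403)),("round",(.4612,-.2651)),("on",(.508,.243)),("off",(.549,.255))):
    q=W[np.hypot(W[...,0]-cm[0],W[...,1]-cm[1])<.01]; print(n,np.nanmedian(q[:,2]) if len(q) else None,len(q))
t=W[(np.hypot(W[...,0]-.525,W[...,1]+.216)<.19)&(abs(W[...,2]-.1)<.004)]
print(cv2.minAreaRect((t[:,:2]*1000).astype(np.float32)))
cv2.imwrite("pics/c6.png",im["frame"][...,::-1])
E
```

```text
t 10.73 pos [ 0.351  -0.1707  0.2239] shift cm [15.13 14.94 10.22] turn z 0.1 tilt [ 0.002 -0.001 -1.   ] F [-0.   0.5 -0.8] 9.474983733333874e-05
square 0.11374884551476594 45
bar 0.12147903407141236 36
round 0.12040536656401579 46
on 0.1277917125398791 54
off 0.13521144610009617 61
((522.3040161132812, -213.76461791992188), (260.6667785644531, 164.6618194580078), 51.74042892456055)
```

View pics/c6.png

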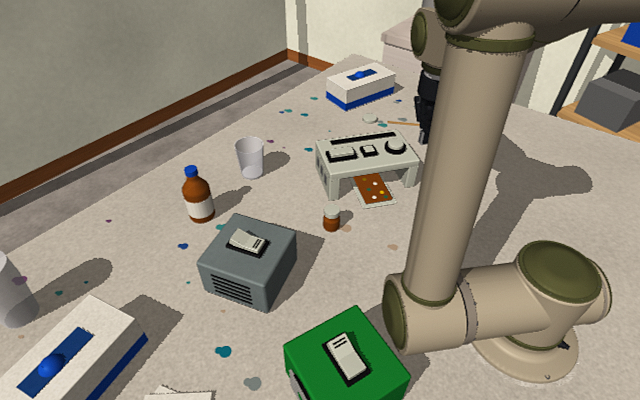

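The presses held: square key down at about 0.114, bar key back up at 0.122, rocker on. But the green look-alike at (348,355) has turned and shifted, so the arm's shoulder must have brushed it on the way. I'll swing the arm back to its start side so nothing touches it, then measure.

```bash
python3 go.py .198 -.513 .231 52
python3 - <<'E'
from h import *
print(np.round(env.observe()["q"],1), np.round(env.observe()["joint_efforts"],1))
W=np.load("side.npy"); N=cloud(env.get_image("side"))
for w in(W,N):
    t=w[(np.hypot(w[...,0]-.25,w[...,1]-.26)<.16)&(abs(w[...,2]-.11)<.004)]
    print(cv2.minAreaRect((t[:,:2]*1000).astype(np.float32)),t.min(0),len(t))
# arm points near the box, low
h=N[(np.hypot(N[...,0],N[...,1])<.32)&(N[...,2]>.02)&(N[...,2]<.14)&(N[...,1]>.05)]
print(np.nanmax(h,0),len(h))
E
```

```text
t 10.78 pos [ 0.3517 -0.1707  0.2238] shift cm [-36.44   8.92  -0.71] turn z 0.1 tilt [ 0.001 -0.001 -1.   ] F [0.  1.4 0. ] -0.00031033665400794267
[-43.4   6.   97.7   0.   76.2  -5.5] [ -0.6 -28.7 -21.1  -0.    0.   -0. ]
((256.22515869140625, 235.323974609375), (163.7823944091797, 243.88368225097656), 19.19923973083496) [0.14360353 0.10288209 0.10602844] 6226
((211.3758087158203, 291.9233703613281), (229.2574920654297, 159.260986328125), 69.1225357055664) [0.10366868 0.20080322 0.1060024 ] 6387
[0.24638796 0.29385338 0.13998612] 2892
```

Emit:
jog_arm([
  [-3,0.7,0,0,0,0],
  [-6,1.5,0,0,0,0],
  [-10,2.5,0,0,0,0],
  [-14,3.5,0,0,0,0],
  [-18,4.4,0,0,0,0],
  [-22,5.4,0,0,0,0],
  [-26,6.4,0,0,0,0],
  [-30,7.3,0,0,0,0],
])

```text
time_s: 11.5
position: [0.2245, -0.4542, 0.223]
tool_rot: [[0.613, 0.79, 0.0], [0.79, -0.613, -0.0], [0.0, 0.0, -1.0]]
ft_force: [1.4, 0.0, 0.3]
grip_width: 0.0001
gripper_force: 0.0
```

Emit:
jog_arm([
  [-3,0.7,0,0,0,0],
  [-5,1.2,0,0,0,0],
  [-5,1.2,0,0,0,0],
  [-5,1.2,0,0,0,0],
  [-5,1.2,0,0,0,0],
])

```text
time_s: 11.92
position: [0.2044, -0.4982, 0.223]
tool_rot: [[0.613, 0.79, 0.0], [0.79, -0.613, 0.001], [0.001, -0.0, -1.0]]
ft_force: [0.3, 0.4, 0.7]
grip_width: -0.0001
gripper_force: 0.0
```

Run:
```python
from h import *
im=env.get_image("top"); cv2.imwrite("pics/c7.png",im["frame"][...,::-1])
```

```text
(no output)
```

View pics/c7.png

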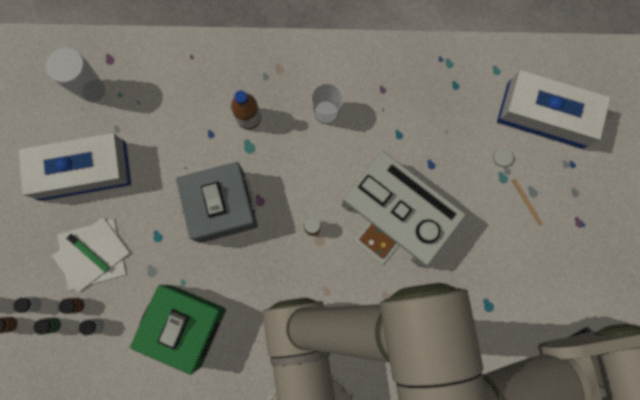

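The top picture shows the arm clear of everything. The green look-alike, at (178,328), is about 5–6 cm from where it started and stable on the table. It's half under the arm's own reach, so pushing it back would risk more than it's worth. Everything else is in place, so I'm handing in.

```bash
python3 -c "
from rig import env
print(env.close_job())"
```

```text
the job is handed in; nothing more can be done
None
```

The job is handed in: extractor rocker fully on, square key latched down, bar key pressed and sprung back, in that order, about 12 s on the robot's clock; however, the arm's shoulder apparently bumped the green look-alike extractor with a force I couldn't measure, turning it and shifting it about 5–6 cm, and I left it there.

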